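# Press a vented snap lid home on a specimen jar

## Robot

A 6-joint arm with a two-finger parallel gripper is mounted at the origin on the work surface. World frame = base frame: x ahead of the robot, y to its left, z up, the work surface at z = 0. Lengths are in mm, angles in degrees, forces in N, time in s.
With the tool pointing down it reaches from about 300 to 850 mm from the base axis. Payload 4.2 kg.
Tool frame: the origin (TCP) lies on the mounting face of the last link; the fingertips stand 191 mm ahead of it and the grasp point (between the pads) lies 172 mm ahead of it; z points along the fingers, y is the direction in which the jaws open and shut (so a half turn about z gives the same grasp; the last joint's range is limited). The gripper opens to 91 mm and grips with 3 to 60 N. Pads are 32 mm wide; open, the fingers measure 118 mm over their backs; the gripper's body (76 mm by 178 mm) begins 60 mm behind the grasp point.
Start: joints at [75.057, 18.312, 89.639, -0, 72.044, -1.146], TCP at [137.123, 558.409, 404.776] pointing down, gripper open.
Joint ranges: [-177.97, 177.97], [-48.28, 115.42], [12.27, 149.76], [-77.06, 257.06], [2.81, 150.46], [-146.56, 146.56]. Speed limits (degrees/s): [147.25, 147.25, 180, 180, 180, 180].

## Interface

Orientations are given as [roll, pitch, yaw] about the fixed x, y, z axes, in that order (R = Rz(yaw) Ry(pitch) Rx(roll)).
In Python, from workcell import env gives the robot as it stands.
- The arm moves only by the shell command python3 -m handwheel 'ROWS' [FORCE]. ROWS is JSON, a list of rows, each an object with "gripper": the opening in per cent of the stroke, from 0 (shut) to 100 (fully open); "travel": the shift along the tool's x, y, z in m, a list of three; "twist": the turn about the tool's z in rad. In form: [{"gripper": gripper, "travel": [x, y, z], "twist": twist}, ...]. A call has 1 to 5 rows; each row shifts and turns the commanded pose from where the row before left it, along the tool's axes as they then stand; what a row does not reach is not made up. A row lasts 1/12 s, in which the tool goes at most 41.7 mm and 7.16 degrees, less where a joint would pass 70% of its speed; a pose out of reach is approached as far as the arm can. A call with a gripper value outside its range is refused whole. The fingers move at their own pace and stop on an object; FORCE is the grip in N (left out, the last holds). Time passes only in rows, so rows that do not move let the fingers close. It gives the time, the measured TCP pose, the force and the opening at its end, in the units of the state.
- env.state(): the state, without advancing time (a new reading comes with each control period).
- env.grab_frame(name): name is "side" or "top" or "wrist"; returns a dict with "frame" (480x640x3 uint8, red, green, blue), "intrinsics" (3x3 intrinsics, pixels), "extrinsics" (4x4, takes a point from camera to world coordinates). Camera axes: x right, y down, z forward; pixel columns grow to the right and rows downward; lengths in mm; the calibration is good to about 2 mm. A picture is of the moment at which its call begins. There is no depth.
- env.job_done(): hands the job in, once; it reports no verdict.
Trained networks look in the newest picture that a camera, given by its name, has taken for a name from the list of things; names that differ only in an ending like _2 or _b are one class to them, and where a whole thing is asked for, a point or a joint stands for the part that bears it (a point fixed in the world has none). Each returns a list of dicts, best first, with "confidence" (0 to 1); they miss things now and then, are a little off and sometimes report something else, mostly with a low value. They report only what shows in the picture. A call takes as long as a camera call. They do not tell look-alikes from the thing itself.
- env.trace(camera, thing): "pixels" (480x640 bool, what is visible of it) and "uv" ([column, row] in pixels, amid what is visible of it).
- env.pinpoint(camera, thing): "uv" ([column, row] in pixels: a listed point, or the origin of a listed thing).
The state is a dict: "time_s": time; "qpos": joint angles; "qvel": joint speeds; "effort": joint torques, N m; "ee_pos": TCP position; "ee_rot": TCP orientation; "force": force on the tool from outside, world axes, zero at the start; "torque": the same for the moment, N m; "gripper_width": finger opening in mm.
Only numpy, scipy, OpenCV 4.12 (cv2) and the standard library are available. Lean on these libraries where they do the work, as an engineer would, in place of code of your own. Each camera call takes 0.05 s, during which the arm holds its last target. There are 200 camera calls.

## Task

The orange lid is only resting on its specimen jar in the blue rack. Take the seating tool from its pad, set its ring foot squarely on the lid's rim, clear of the raised white vent in the middle, and press straight down until the lid clicks fully home and sits level; do not touch the lid with the gripper. Then stand the tool upright back on its pad and let go, leaving the jar in its pocket and everything else on the bench undisturbed.

Things in the scene. Friction and masses are not known exactly. Their poses are not given: they have to be found in the camera images.
- lid_top (a point): centre of the top face of the orange snap lid's plate, z up: plate 48 mm diameter, 4 mm thick. At the start the lid rests level on the jar's snap bead, this point about 66 mm above the jar's underside, 6 mm too high. Pressed on its rim it resists with up to about 16 N in the first 2 mm, then gives way and snaps onto the jar's rim and stays; home, this point is 60 mm above the jar's underside.
- lid: the same orange lid; origin at the centre of the plate's underside (4 mm below lid_top), z up. A skirt of six sprung segments reaches 10 mm below the plate
- lid_vent: white vent boss in the middle of the lid, 18 mm diameter, standing 3 mm above the plate's top face; same origin and axes as the lid
- jar_mid (a point): centre (half-way up, 28 mm above the underside) of the clear specimen jar that carries the orange lid; body 44 mm diameter, rim 56 mm above the underside; it stands loosely upright in a pocket of the rack
- jar: the same jar; origin at the centre of its underside, z up
- rack: blue rack block, 130 (its x) by 192 (its y) by 30 mm high, fixed to the bench; origin at the centre of its underside. Six round pockets of 47 mm diameter at x = -31 or 31 and y = -62, 0 or 62 mm, their floor 8 mm above the bench. Four jars stand in it in any order, two pockets are empty
- tool_mid (a point): centre (47 mm above the underside) of the seating tool, z up its axis. 94 mm tall, 0.17 kg: round black handle, 28 mm diameter, from 22 to 94 mm above the underside (grip from above, about 72 mm up), on an aluminium ring foot of 50 mm outer and 30 mm inner diameter, its opening 10 mm deep. Starts upright on its pad, within 10 mm of the middle
- tool: the seating tool itself; origin at the centre of the underside of its ring foot, z up along the handle
- tool_pad: square blue-grey silicone pad with a paler round patch in its middle, 120 by 120 mm, 4 mm thick, fixed to the bench; origin at the centre of its underside
- closed_jar0_mid (a point): closed jar with a white lid already home; same jar and lid sizes as the open job, 63 mm tall, stands in a rack pocket; centre, 28 mm above its underside
- closed_jar1_mid (a point): closed jar with a teal lid already home, otherwise as closed_jar0; centre, 28 mm above its underside
- closed_jar2_mid (a point): closed jar with a white lid already home, otherwise as closed_jar0; centre, 28 mm above its underside
- wash_bottle_mid (a point): wash bottle, 64 mm diameter, 195 mm tall with its bent yellow spout (reaching 65 mm from the axis); point on its axis 75 mm above its underside
- petri_dish_mid (a point): closed clear Petri dish, 92 mm diameter, 16 mm tall; its centre, 8 mm up
- forceps_mid (a point): steel forceps lying flat, 120 mm long, 8 mm high; its middle; long axis along its x
- marker_mid (a point): white marker pen with a green cap lying flat, 130 mm long, 15 mm thick; near its middle; long axis along its x
- beaker_mid (a point): small clear beaker, 68 mm rim diameter, 75 mm tall; its centre, 37 mm up
There are look-alikes about, which are no part of the job. There is more than one size of the lid; the job needs the middle-sized.

How it is judged:
By the outcome, as a careful person would: the job done as asked, in the order asked, and still so for the second after the job is handed in, with the robot touching nothing.
It also fails if it takes over 40 s, if anything falls off the work surface, if the arm or the gripper's body presses on something with over 40 N, if the wrist force passes 120 N, or if a joint passes its speed limit or range.

## Working session

There is one attempt and no reset: what is moved stays moved. The work goes in short steps, Python scripts to look and compute and a shell command to move; the robot and the scene stay as the last step left them, time stands still between calls to the robot, and variables do not carry over. Pictures are saved under pics/ and viewed, about 8 in all and at most 12, crops included, and the job is handed in when it is done.

```bash
ls; mkdir -p pics; cat > h.py <<'E'
import numpy as np, cv2
from workcell import env
def ray(c,uv):
    K=np.array(c["intrinsics"]);T=np.array(c["extrinsics"])
    d=T[:3,:3]@np.linalg.solve(K,[uv[0],uv[1],1]); return T[:3,3],d/np.linalg.norm(d)
def atz(c,uv,z):
    o,d=ray(c,uv); return o+d*(z-o[2])/d[2]
def tri(rs):
    A=0;b=0
    for o,d in rs:
        P=np.eye(3)-np.outer(d,d);A=A+P;b=b+P@o
    x=np.linalg.solve(A,b); return x,[np.linalg.norm((np.eye(3)-np.outer(d,d))@(x-o)) for o,d in rs]
def save(n,f): cv2.imwrite(n,cv2.cvtColor(f,cv2.COLOR_RGB2BGR))
E
python3 - <<'E'
from h import *
s=env.state();print(s['time_s'],s['ee_pos'],s['ee_rot'],s['gripper_width'])
for n in ["top","side","wrist"]:
    c=env.grab_frame(n);save(f"pics/{n}0.png",c["frame"])
    print(n,np.round(c["extrinsics"],3).tolist())
    for t in ["lid_top","tool_mid","tool","jar","rack","tool_pad","lid_vent","jar_mid"]:
        print(n,t,[(np.round(r["uv"]).tolist(),round(r["confidence"],2)) for r in env.pinpoint(n,t)])
print(env.state()['time_s'])
E
```

```text
pics
0.0 [137.08631165 558.2521542  403.88999412] [-1.79896211e+02 -2.97005949e-03  1.66202075e+02] 91.13184224706704
top [[-0.017, -0.987, 0.162, 362.049], [-1.0, 0.016, -0.008, 71.153], [0.005, -0.162, -0.987, 1510.47], [0.0, 0.0, 0.0, 1.0]]
top lid_top [([281.0, 321.0], 0.63), ([245.0, 267.0], 0.44), ([465.0, 217.0], 0.41)]
top tool_mid [([445.0, 298.0], 0.68), ([280.0, 259.0], 0.47)]
top tool [([439.0, 297.0], 0.75), ([281.0, 265.0], 0.27)]
top jar [([283.0, 268.0], 0.4)]
top rack [([313.0, 256.0], 0.76), ([283.0, 263.0], 0.32)]
top tool_pad [([440.0, 292.0], 0.96), ([464.0, 216.0], 0.7)]
top lid_vent [([283.0, 322.0], 0.59), ([282.0, 262.0], 0.52), ([244.0, 267.0], 0.5)]
top jar_mid [([282.0, 263.0], 0.51)]
side [[-0.91, -0.232, 0.344, 280.435], [-0.414, 0.47, -0.779, 705.183], [0.019, -0.851, -0.524, 517.349], [0.0, 0.0, 0.0, 1.0]]
side lid_top [([364.0, 316.0], 0.82), ([275.0, 335.0], 0.75), ([294.0, 274.0], 0.64), ([286.0, 258.0], 0.17)]
side tool_mid [([397.0, 202.0], 0.65), ([264.0, 399.0], 0.22)]
side tool [([396.0, 216.0], 0.8), ([296.0, 286.0], 0.58), ([292.0, 271.0], 0.27)]
side jar [([293.0, 298.0], 0.92)]
side rack [([298.0, 281.0], 0.84), ([328.0, 253.0], 0.43)]
side tool_pad [([294.0, 271.0], 0.6), ([167.0, 346.0], 0.21)]
side lid_vent [([367.0, 318.0], 0.6), ([272.0, 334.0], 0.45)]
side jar_mid [([296.0, 285.0], 0.57)]
wrist [[0.239, 0.944, 0.229, 71.878], [0.971, -0.232, -0.056, 574.702], [-0.0, 0.236, -0.972, 384.392], [0.0, 0.0, 0.0, 1.0]]
wrist lid_top []
wrist tool_mid []
wrist tool []
wrist jar []
wrist rack []
wrist tool_pad []
wrist lid_vent []
wrist jar_mid []
1.35
```

View pics/top0.png

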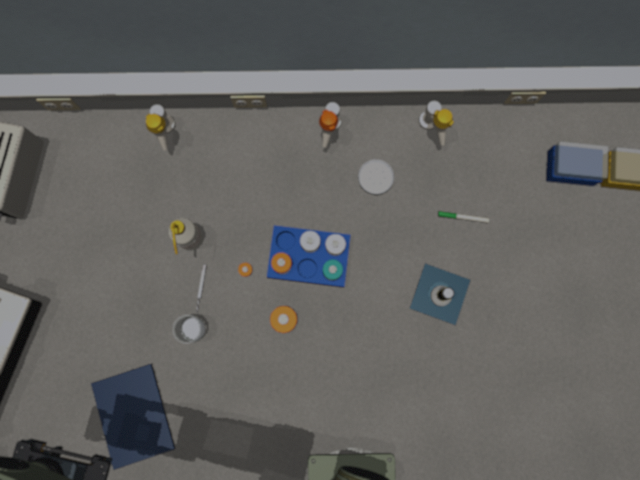

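View pics/side0.png

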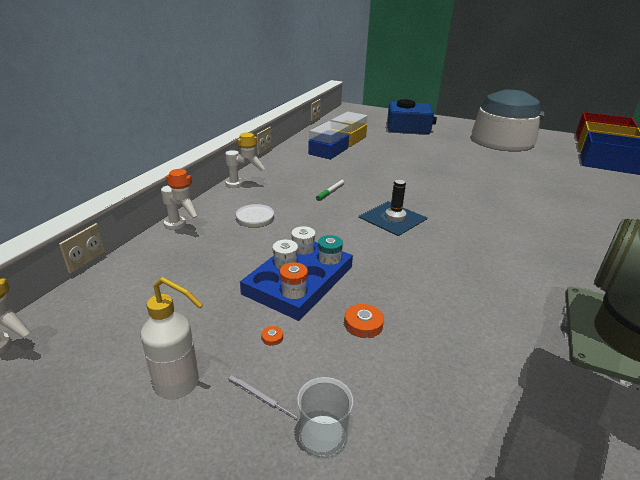

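Top view: three orange lids – small loose one (245,269), large loose one (284,320), and the middle one on the jar in the rack (281,263), at (294,272) in the side view, which is the choice. The tool stands on its pad at (442,296), side (397,205). The dark mat at (135,415) is not the pad.

```bash
python3 - <<'E'
from h import *
T=env.grab_frame("top");S=env.grab_frame("side")
for nm,a,b in [("tool",(439,297),(396,216)),("tool_mid",(445,298),(397,202)),("lid_top",(281,262),(294,271)),]:
    x,r=tri([ray(T,a),ray(S,b)]);print(nm,x.round(1),np.round(r,1))
print(atz(T,(440,294),4),atz(T,(309,257),30))
for n,C in(("top",T),("side",S)):
  for t in["lid","tool_mid"]:
    for r in env.trace(n,t): print(n,t,np.round(r["uv"]),round(r["confidence"],2),r["pixels"].sum(),[ (int(v.min()),int(v.max())) for v in np.nonzero(r["pixels"])[::-1]])
a=cv2.resize(T["frame"][215:345,230:490],(800,400),interpolation=3);b=cv2.resize(S["frame"][170:350,230:450],None,fx=1.8,fy=1.1)
save("pics/crop1.png",cv2.resize(S["frame"][225:345,230:400],(800,565),interpolation=3))
E
```

```text
tool [ 470.4 -226.6    8.6] [1.1 1.1]
tool_mid [ 469.6 -233.4   43.1] [5.4 5.4]
lid_top [554.9 159.   70.4] [0.1 0.1]
[ 477.11574501 -230.58598287    4.        ] [571.50316266  92.54321817  30.        ]
top lid [282. 322.] 0.86 592 [(270, 297), (306, 332)]
top lid [279. 263.] 0.83 337 [(272, 291), (252, 273)]
top lid [243. 267.] 0.73 163 [(238, 252), (263, 276)]
top tool_mid [444. 300.] 0.8 373 [(431, 454), (286, 305)]
side lid [362. 323.] 0.89 1121 [(343, 384), (304, 337)]
side lid [294. 274.] 0.84 503 [(280, 307), (262, 283)]
side lid [272. 336.] 0.73 365 [(261, 283), (326, 345)]
side tool_mid [398. 207.] 0.73 595 [(385, 405), (180, 221)]
side tool_mid [292. 290.] 0.44 376 [(280, 305), (280, 298)]
```

View pics/crop1.png

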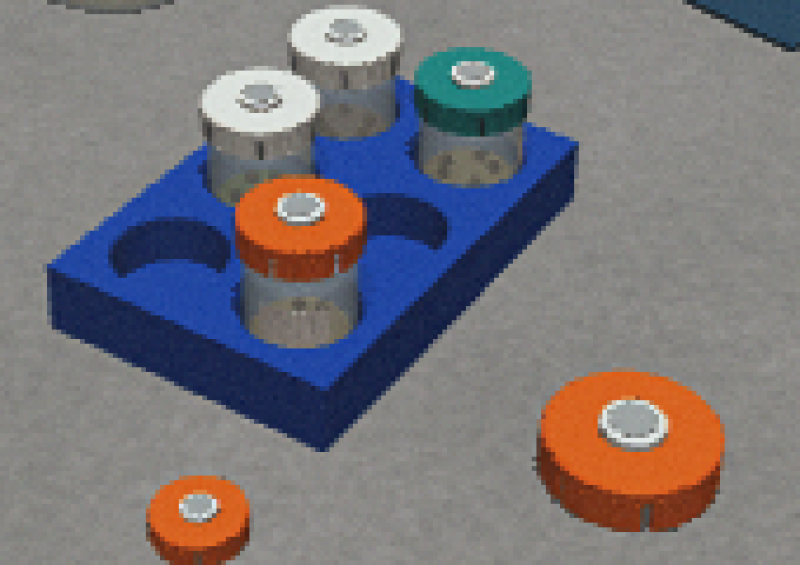

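The middle lid, with jar at crop (300,230), is confirmed seated in the rack's near-left pocket. Small (200,520) and large (630,440) lie on the bench. Move over the tool.

```bash
for i in 1 2 3 4; do python3 -m handwheel '[{"gripper":100,"travel":[-0.0245,-0.033,0],"twist":0},{"gripper":100,"travel":[-0.0245,-0.033,0],"twist":0},{"gripper":100,"travel":[-0.0245,-0.033,0],"twist":0},{"gripper":100,"travel":[-0.0245,-0.033,0],"twist":0},{"gripper":100,"travel":[-0.0245,-0.033,0],"twist":0}]'; done
```

```text
time_s: 2.07
ee_pos: [216.9, 367.2, 404.7]
ee_rot: [180.0, 0.0, 166.3]
force: [1.1, -0.5, 0.6]
gripper_width: 91.2
time_s: 2.48
ee_pos: [296.3, 177.6, 405.1]
ee_rot: [179.9, 0.1, 166.3]
force: [1.5, 0.1, -0.5]
gripper_width: 91.3
time_s: 2.9
ee_pos: [376.0, -12.1, 405.2]
ee_rot: [180.0, 0.1, 166.2]
force: [0.8, 0.4, 0.0]
gripper_width: 91.3
time_s: 3.32
ee_pos: [455.8, -201.7, 404.9]
ee_rot: [180.0, 0.0, 166.2]
force: [1.1, 0.6, 0.1]
gripper_width: 91.1
```

```bash
cat > look.py <<'E'
from h import *
import sys,pickle
f=sys.argv[1];names=sys.argv[2:]
c=env.grab_frame("wrist");save(f"pics/{f}.png",c["frame"]);d={"c":c}
s=env.state();print(s['time_s'],s['ee_pos'].round(1),s['ee_rot'].round(2),s['force'].round(1),s['torque'].round(2),round(s['gripper_width'],1))
for n in names:
    l=env.pinpoint("wrist",n);d[n]=l
    for r in l: print(n,np.round(r["uv"],1),round(r["confidence"],2),"z0",atz(c,r["uv"],0).round(1),"z50",atz(c,r["uv"],50).round(1),"z70",atz(c,r["uv"],70).round(1))
pickle.dump(d,open(f"pics/{f}.pkl","wb"))
E
python3 look.py w1 tool tool_mid tool_pad; python3 -m handwheel '[{"gripper":100,"travel":[-0.0,-0.0,0.04],"twist":0},{"gripper":100,"travel":[-0.03,-0.02,0.02],"twist":0},{"gripper":100,"travel":[0,0,0],"twist":0}]'; python3 look.py w2 tool tool_mid tool_pad
```

```text
3.3667 [ 458.9 -207.   404.6] [-179.67    0.34  166.04] [ 5.3 -6.1  0.9] [-0.28 -0.2   0.02] 91.2
tool [299.3 236.7] 0.73 z0 [ 477.9 -228.1    0. ] z50 [ 466.6 -222.6   50. ] z70 [ 462.  -220.3   70. ]
tool_mid [292.3 247.3] 0.58 z0 [ 486.6 -237.5    0. ] z50 [ 474.1 -230.7   50. ] z70 [ 469.1 -228.    70. ]
time_s: 3.77
ee_pos: [480.2, -225.9, 338.9]
ee_rot: [179.9, -0.5, 166.3]
force: [1.3, -0.4, -0.7]
gripper_width: 91.0
3.8167 [ 480.  -225.2  341.7] [179.91  -0.35 166.24] [-0.1  0.4  0.5] [ 0.04  0.03 -0.  ] 91.5
tool [315.5 222.4] 0.71 z0 [ 476.2 -228.4    0. ] z50 [ 466.5 -225.4   50. ] z70 [ 462.7 -224.3   70. ]
tool_mid [311.2 235.5] 0.73 z0 [ 485.8 -234.3    0. ] z50 [ 474.6 -230.4   50. ] z70 [ 470.2 -228.9   70. ]
```

View pics/w2.png

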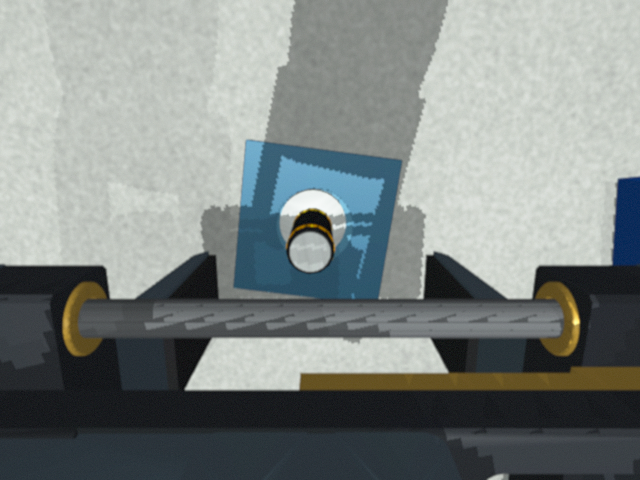

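Picture: handle top at (310,252), ring foot about (313,220), pad centred about (317,221).

```bash
python3 - <<'E'
from h import *
import pickle
a=pickle.load(open("pics/w1.pkl","rb"));b=pickle.load(open("pics/w2.pkl","rb"))
for n in("tool","tool_mid"): print(n,tri([ray(a["c"],a[n][0]["uv"]),ray(b["c"],b[n][0]["uv"])]))
print("top",atz(b["c"],(310,252),98),"foot",atz(b["c"],(313,220),14),"pad",atz(b["c"],(316,221.5),4))
for k in(a,b):
  g=cv2.cvtColor(k["c"]["frame"],cv2.COLOR_RGB2HSV)
  m=((g[...,1]<60)&(g[...,2]>120)).astype(np.uint8)
  m[:190]=0;m[290:]=0
  n,l,s,ce=cv2.connectedComponentsWithStats(m)
  for i in range(1,n):
    if 200<s[i,4]<6000: print(s[i],ce[i].round(1))
E
```

```text
tool (array([ 474.63151423, -227.271705  ,   11.54910062]), [np.float64(0.8047474074862748), np.float64(0.8047474074862541)])
tool_mid (array([ 474.35568574, -230.54394676,   50.13858824]), [np.float64(0.26791678694118176), np.float64(0.26791678694112686)])
top [ 473.0320631  -229.69192997   98.        ] foot [ 471.21382927 -228.96282965   14.        ] pad [ 474.79181223 -227.59536649    4.        ]
[ 268  210   55   49 1178] [297.1 228.1]
[574 213  40  44 689] [589.9 231.3]
[621 238  19  22 344] [631.2 248.9]
[273 248  32  30 743] [288.5 262.4]
[ 279  190   67   60 1770] [313.2 211.6]
[ 290  232   41   40 1293] [309.7 251.6]
```

```bash
python3 -m handwheel '[{"gripper":100,"travel":[0.005,-0.0055,0.01],"twist":0},{"gripper":100,"travel":[0,0,0.03],"twist":0},{"gripper":100,"travel":[0,0,0.03],"twist":0},{"gripper":100,"travel":[0,0,0.02],"twist":0},{"gripper":100,"travel":[0,0,0],"twist":0}]' 35; python3 look.py w3 tool tool_mid
```

```text
time_s: 4.38
ee_pos: [472.4, -228.6, 253.0]
ee_rot: [179.9, -0.3, 166.3]
force: [-0.2, 0.7, -0.0]
gripper_width: 91.1
4.4333 [ 473.2 -229.1  254.9] [ 1.7996e+02 -9.0000e-02  1.6625e+02] [ 0.5 -0.6  0.2] [-0.05  0.    0.01] 91.5
tool [321.6 259.4] 0.78 z0 [ 475.4 -228.1    0. ] z50 [ 460.7 -224.7   50. ] z70 [ 454.8 -223.4   70. ]
tool_mid [317.7 287.1] 0.79 z0 [ 491.8 -234.6    0. ] z50 [ 473.6 -229.8   50. ] z70 [ 466.3 -227.9   70. ]
```

View pics/w3.png

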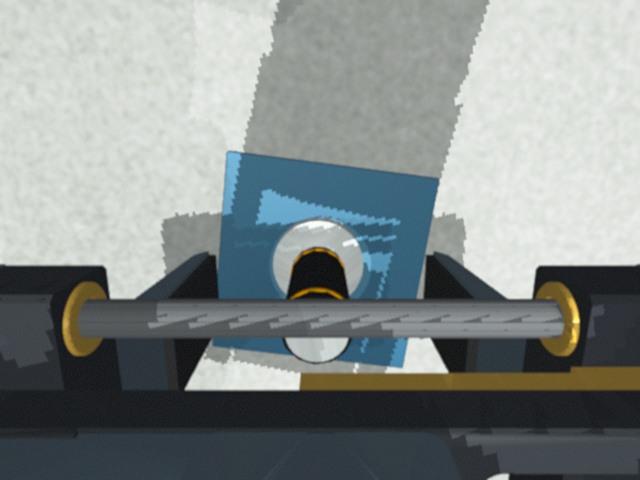

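The handle (318,300) is centred between the fingers. Lower 5 mm and close.

```bash
python3 -m handwheel '[{"gripper":100,"travel":[0,0,0.005],"twist":0},{"gripper":0,"travel":[0,0,0],"twist":0},{"gripper":0,"travel":[0,0,0],"twist":0},{"gripper":0,"travel":[0,0,0],"twist":0},{"gripper":0,"travel":[0,0,0],"twist":0}]' 40;  python3 -m handwheel '[{"gripper":0,"travel":[0,0,0],"twist":0},{"gripper":0,"travel":[0,0,0],"twist":0},{"gripper":0,"travel":[0,0,0],"twist":0},{"gripper":0,"travel":[0,0,0],"twist":0}]' 40
```

```text
time_s: 4.95
ee_pos: [473.9, -230.2, 250.1]
ee_rot: [-180.0, 0.0, 166.2]
force: [-0.8, -0.1, 0.6]
gripper_width: 67.2
time_s: 5.28
ee_pos: [473.8, -230.1, 249.7]
ee_rot: [180.0, -0.0, 166.2]
force: [-0.6, -0.1, -0.4]
gripper_width: 40.6
```

```bash
python3 -m handwheel '[{"gripper":0,"travel":[0,0,0],"twist":0},{"gripper":0,"travel":[0,0,0],"twist":0},{"gripper":0,"travel":[0,0,0],"twist":0},{"gripper":0,"travel":[0,0,0],"twist":0}]' 50; python3 -c "
from h import *
s=env.state();print(s['ee_pos'],s['ee_rot'],s['force'],s['torque'],s['gripper_width'])"
```

```text
time_s: 5.62
ee_pos: [473.8, -230.1, 249.7]
ee_rot: [180.0, -0.0, 166.2]
force: [0.2, -0.4, -0.1]
gripper_width: 27.6
[ 473.79549244 -230.10296265  249.68754391] [ 1.79990012e+02 -1.92319335e-03  1.66200752e+02] [ 0.18228613 -0.38705359 -0.06671537] [ 0.01543106 -0.00500587 -0.03637668] 27.642175538170918
```

```bash
python3 -m handwheel '[{"gripper":0,"travel":[0,0,-0.015],"twist":0},{"gripper":0,"travel":[0,0,-0.03],"twist":0},{"gripper":0,"travel":[0,0,-0.04],"twist":0},{"gripper":0,"travel":[0,0,-0.035],"twist":0},{"gripper":0,"travel":[0,0,0],"twist":0}]'; for i in 1 2; do python3 -m handwheel '[{"gripper":0,"travel":[0.007,0.038,0],"twist":0},{"gripper":0,"travel":[0.007,0.038,0],"twist":0},{"gripper":0,"travel":[0.007,0.038,0],"twist":0},{"gripper":0,"travel":[0.007,0.038,0],"twist":0},{"gripper":0,"travel":[0.007,0.038,0],"twist":0}]'; done;python3 -m handwheel '[{"gripper":0,"travel":[0,0,0],"twist":0},{"gripper":0,"travel":[0,0,0],"twist":0}]'; python3 look.py w4 lid_top lid_vent tool lid
```

```text
time_s: 6.03
ee_pos: [475.2, -230.8, 376.7]
ee_rot: [-179.8, 0.8, 166.2]
force: [1.5, 0.8, -0.4]
gripper_width: 27.3
time_s: 6.45
ee_pos: [484.6, -35.7, 369.1]
ee_rot: [-180.0, -0.0, 166.2]
force: [-0.5, 0.3, -1.8]
gripper_width: 27.6
time_s: 6.87
ee_pos: [495.9, 157.5, 369.1]
ee_rot: [-180.0, -0.0, 166.2]
force: [0.5, -0.3, -0.8]
gripper_width: 27.2
time_s: 7.03
ee_pos: [496.1, 157.3, 368.9]
ee_rot: [-179.9, -0.1, 166.4]
force: [-0.0, -0.4, -0.8]
gripper_width: 27.6
7.0833 [496.1 156.  368.9] [-1.7992e+02 -7.0000e-02  1.6632e+02] [ 0.2 -0.2 -1.6] [-0.01  0.02 -0.02] 27.3
lid_top [299.1 130.5] 0.96 z0 [421.7 156.8   0. ] z50 [423.  159.2  50. ] z70 [423.6 160.1  70. ]
lid_top [442.2 248. ] 0.9 z0 [549.2 255.1   0. ] z50 [532.2 243.4  50. ] z70 [525.4 238.7  70. ]
lid_vent [445.3 249.1] 0.7 z0 [550.8 257.6   0. ] z50 [533.6 245.5  50. ] z70 [526.7 240.7  70. ]
lid_vent [299.5 129.4] 0.61 z0 [421.  157.3   0. ] z50 [422.4 159.6  50. ] z70 [422.9 160.6  70. ]
tool [324.1 256.6] 0.68 z0 [532.4 151.6   0. ] z50 [517.8 154.7  50. ] z70 [512. 156.  70.]
lid [442.6 244.8] 0.76 z0 [546.4 255.9   0. ] z50 [529.8 244.1  50. ] z70 [523.2 239.3  70. ]
lid [298.1 131.5] 0.66 z0 [422.3 155.8   0. ] z50 [423.5 158.3  50. ] z70 [424.  159.3  70. ]
```

View pics/w4.png

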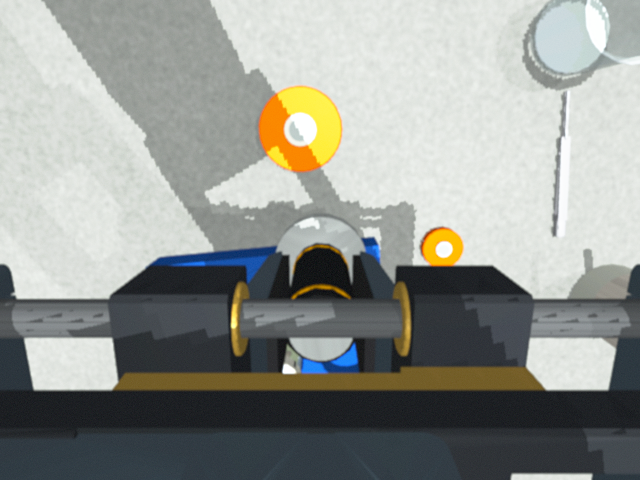

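The picture shows loose lids at (300,130) large and (442,248) small; the rack is hidden behind the gripper because the camera looks to the robot's side. Go past the lid (+x) to see it.

```bash
python3 -m handwheel '[{"gripper":0,"travel":[-0.035,0.009,0],"twist":0},{"gripper":0,"travel":[-0.035,0.009,0],"twist":0},{"gripper":0,"travel":[-0.035,0.009,0],"twist":0},{"gripper":0,"travel":[-0.035,0.009,0],"twist":0},{"gripper":0,"travel":[0,0,0],"twist":0}]'; python3 -m handwheel '[{"gripper":0,"travel":[0,0,0],"twist":0}]'; python3 look.py w5 lid_top lid_vent jar tool;python3 -m handwheel '[{"gripper":0,"travel":[-0.02,0.0,0],"twist":0},{"gripper":0,"travel":[0,0.025,0],"twist":0},{"gripper":0,"travel":[0,0,0],"twist":0},{"gripper":0,"travel":[0,0,0],"twist":0}]'; python3 look.py w6 lid_top lid_vent jar
```

```text
time_s: 7.7
ee_pos: [646.4, 155.3, 368.4]
ee_rot: [179.9, 0.3, 166.0]
force: [-0.3, 0.3, -0.6]
gripper_width: 27.7
time_s: 7.78
ee_pos: [642.4, 155.6, 368.4]
ee_rot: [-180.0, -0.1, 166.0]
force: [-0.7, 0.9, -1.2]
gripper_width: 27.4
7.8333 [641.1 155.9 368.9] [-1.7995e+02 -1.2000e-01  1.6609e+02] [-0.8  0.1 -0.9] [ 0.01  0.03 -0.05] 27.3
lid_top [410.6  74.7] 0.96 z0 [547.5 253.5   0. ] z50 [551.8 241.8  50. ] z70 [553.5 237.1  70. ]
lid_top [294.3 105.4] 0.56 z0 [547.8 156.9   0. ] z50 [552.  159.1  50. ] z70 [553.7 160.   70. ]
lid_vent [292.  107.3] 0.83 z0 [548.7 154.7   0. ] z50 [552.8 157.2  50. ] z70 [554.5 158.2  70. ]
lid_vent [411.   73.6] 0.81 z0 [546.8 253.9   0. ] z50 [551.2 242.2  50. ] z70 [552.9 237.5  70. ]
tool [320.1 256.3] 0.95 z0 [677.2 146.4   0. ] z50 [662.9 150.1  50. ] z70 [657.1 151.5  70. ]
time_s: 8.37
ee_pos: [665.7, 177.5, 370.0]
ee_rot: [180.0, -0.0, 166.3]
force: [-0.1, -0.5, -0.5]
gripper_width: 27.4
8.4167 [665.6 177.  370. ] [-1.7997e+02 -1.0000e-02  1.6626e+02] [-0.3 -0.7 -1.5] [-0.02 -0.03  0.02] 27.4
lid_top [380.6  48.7] 0.89 z0 [546.1 256.    0. ] z50 [553.9 247.1  50. ] z70 [557.  243.5  70. ]
lid_top [251.   75.5] 0.85 z0 [541.  150.5   0. ] z50 [549.5 156.7  50. ] z70 [552.9 159.1  70. ]
lid_top [112.2 189.8] 0.47 z0 [601.4   9.2   0. ] z50 [601.3  35.6  50. ] z70 [601.2  46.1  70. ]
lid_top [ 90.6 102.8] 0.16 z0 [530.   17.3   0. ] z50 [540.1  42.5  50. ] z70 [544.1  52.6  70. ]
lid_vent [254.3  77.3] 0.68 z0 [542.9 152.7   0. ] z50 [551.1 158.6  50. ] z70 [554.4 160.9  70. ]
lid_vent [378.   50.3] 0.56 z0 [546.8 253.7   0. ] z50 [554.5 245.2  50. ] z70 [557.5 241.7  70. ]
```

View pics/w5.png

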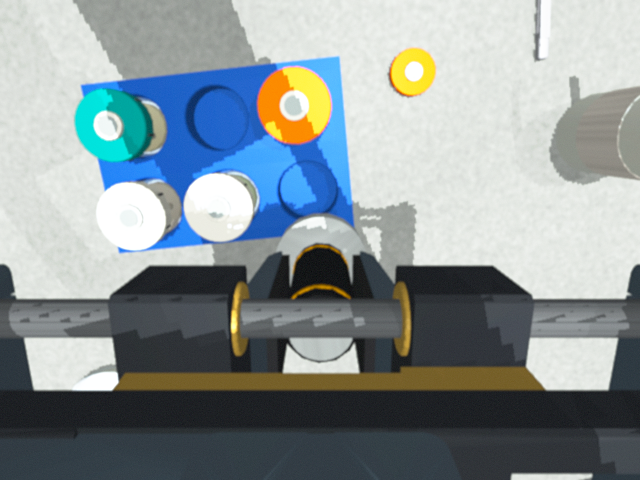

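Lid on the jar at (294,106), vent included; small loose lid at (412,70); tool foot at (320,250).

```bash
python3 - <<'E'
from h import *
import pickle
D=[pickle.load(open(f"pics/{k}.pkl","rb")) for k in("w5","w6")]
rs=[];rv=[]
for d,t in zip(D,((294,106),(252,76))):
  c=d["c"];g=cv2.cvtColor(c["frame"],cv2.COLOR_RGB2HSV)
  m=((g[...,0]<24)&(g[...,1]>140)&(g[...,2]>90)).astype(np.uint8)
  n,l,s,ce=cv2.connectedComponentsWithStats(m); i=min(range(1,n),key=lambda i:np.hypot(*(ce[i]-t))+(s[i,4]<500)*1e3)
  k=max(cv2.findContours((l==i).astype(np.uint8),0,1)[0],key=len)
  e=cv2.fitEllipse(cv2.convexHull(k));print("ell",e)
  rs.append(ray(c,e[0]));print(atz(c,e[0],74))
  v=min((r["uv"] for r in d["lid_vent"]),key=lambda u:np.hypot(*(np.array(u)-t)));rv.append(ray(c,v));print("vent",v,atz(c,v,77))
print(tri(rs),tri(rv))
S=env.grab_frame("side");T=env.grab_frame("top")
print("all",tri(rs+[ray(S,(294,271.5)),ray(T,(281,262.5))]))
d=D[0];print("foot",atz(d["c"],d["tool"][0]["uv"],123.2))
E
```

```text
ell ((293.63360595703125, 105.26013946533203), (72.16007232666016, 76.12754821777344), 163.4337615966797)
[553.82441686 159.75409822  74.        ]
vent [292.0, 107.3] [555.02673252 158.56273785  77.        ]
ell ((252.39120483398438, 76.25670623779297), (73.58092498779297, 80.07469940185547), 152.72618103027344)
[554.18945962 160.36220124  74.        ]
vent [254.3, 77.3] [555.57104584 161.72113842  77.        ]
(array([553.24044789, 159.55572486,  67.93669539]), [np.float64(0.09990481957350221), np.float64(0.0999048195734805)]) (array([552.51295557, 158.25196682,  54.35920597]), [np.float64(1.0519059427861837), np.float64(1.051905942786163)])
all (array([553.80911362, 159.60545649,  70.09256674]), [np.float64(0.3171445708829685), np.float64(0.3953508823974778), np.float64(0.7810377293829027), np.float64(0.6155680923334641)])
foot [641.81520372 155.45216351 123.2       ]
```

```bash
python3 -m handwheel '[{"gripper":0,"travel":[0.035,-0.0144,0],"twist":0},{"gripper":0,"travel":[0.035,-0.0144,0],"twist":0},{"gripper":0,"travel":[0.0343,-0.0144,0],"twist":0},{"gripper":0,"travel":[0,0,0],"twist":0},{"gripper":0,"travel":[0,0,0],"twist":0}]'; python3 -m handwheel '[{"gripper":0,"travel":[0,0,0.02],"twist":0},{"gripper":0,"travel":[0,0,0],"twist":0},{"gripper":0,"travel":[0,0,0],"twist":0},{"gripper":0,"travel":[0,0,0],"twist":0}]'
```

```text
time_s: 9.08
ee_pos: [552.7, 159.0, 370.2]
ee_rot: [-180.0, -0.0, 166.2]
force: [0.7, -0.2, -0.9]
gripper_width: 27.2
time_s: 9.42
ee_pos: [555.7, 159.7, 350.2]
ee_rot: [180.0, 0.0, 166.2]
force: [0.4, 0.1, -0.6]
gripper_width: 27.1
```

```bash
python3 -m handwheel '[{"gripper":0,"travel":[0.0018,-0.0002,0.01],"twist":0},{"gripper":0,"travel":[0,0,0.01],"twist":0},{"gripper":0,"travel":[0,0,0],"twist":0},{"gripper":0,"travel":[0,0,0],"twist":0}]'; python3 - <<'E'
from h import *
s=env.state();print(s['ee_pos'],s['ee_rot'],s['force'])
S=env.grab_frame("side");W=env.grab_frame("wrist")
for n in("tool","tool_mid"): print(n,[(np.round(r["uv"],1),round(r["confidence"],2)) for r in env.pinpoint("side",n)])
K=S["intrinsics"];Ti=np.linalg.inv(S["extrinsics"])
for p in((553.8,159.7,74),(*s['ee_pos'][:2],s['ee_pos'][2]-245.7)):
  q=Ti@[*p,1];q=np.array(K)@q[:3];print((q/q[2])[:2])
a=cv2.resize(S["frame"][190:310,230:360],(480,443),interpolation=3);b=cv2.resize(W["frame"][100:400,200:440],(354,443))
save("pics/press0.png",np.hstack([a,b])[:,:800])
E
```

```text
time_s: 9.75
ee_pos: [552.8, 159.8, 328.7]
ee_rot: [-179.9, -0.1, 166.2]
force: [-0.5, 0.7, -0.8]
gripper_width: 27.5
[552.80600492 159.7846705  328.72600568] [-1.79943472e+02 -1.08102326e-01  1.66203974e+02] [-0.49536745  0.67027317 -0.75123052]
tool [(array([293.2, 267.4]), 0.86)]
tool_mid [(array([294.7, 243.8]), 0.59)]
[294.4273281  269.70119145]
[294.91291879 265.59739162]
```

View pics/press0.png

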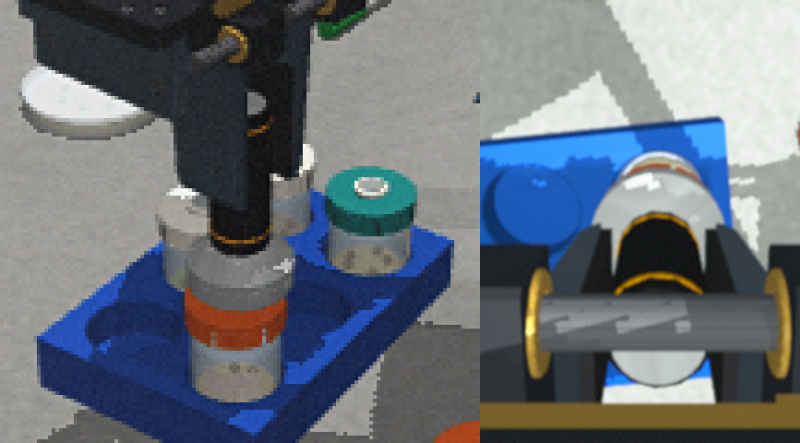

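The side crop shows the foot (242,265) just over the orange lid (236,315), slightly right. In the wrist crop the lid's near edge shows evenly behind the foot. I'll measure the sideways offset.

```bash
python3 - <<'E'
from h import *
g=cv2.imread("pics/press0.png")[:,:480];h=cv2.cvtColor(g,cv2.COLOR_BGR2HSV)
for r in range(292,340,6):
  x=np.nonzero((h[r,:,0]<14)&(h[r,:,1]>130))[0];x=x[(x>170)&(x<310)];print(r,x.min(),x.max(),(x.min()+x.max())/2)
for r in range(255,284,6):
  print(r,[tuple(map(int,v)) for v in g[r,180:204:4]],[tuple(map(int,v)) for v in g[r,284:306:4]])
E
```

```text
292 185 191 188.0
298 185 195 190.0
304 185 287 236.0
310 185 287 236.0
316 185 287 236.0
322 185 283 234.0
328 188 283 235.5
334 192 279 235.5
255 [(122, 110, 103), (121, 116, 107), (108, 106, 105), (108, 108, 108), (107, 105, 106), (112, 114, 113)] [(107, 108, 105), (102, 106, 106), (101, 94, 86), (92, 46, 30), (88, 41, 25), (169, 74, 35)]
261 [(116, 107, 99), (113, 108, 99), (109, 108, 104), (110, 107, 106), (107, 109, 105), (116, 111, 112)] [(157, 156, 159), (122, 120, 120), (158, 145, 139), (100, 57, 42), (98, 45, 24), (91, 42, 23)]
267 [(119, 112, 102), (104, 108, 103), (101, 103, 101), (113, 110, 109), (114, 115, 114), (115, 116, 114)] [(188, 188, 187), (177, 177, 177), (91, 83, 79), (97, 43, 27), (98, 46, 26), (99, 46, 28)]
273 [(100, 117, 110), (98, 112, 106), (83, 86, 85), (91, 90, 90), (113, 112, 108), (120, 120, 121)] [(111, 111, 111), (91, 91, 92), (84, 63, 50), (98, 43, 26), (102, 48, 28), (100, 45, 25)]
279 [(98, 114, 109), (91, 99, 98), (78, 81, 82), (80, 79, 79), (83, 82, 80), (110, 107, 106)] [(89, 87, 86), (93, 96, 97), (86, 60, 49), (105, 48, 27), (104, 51, 29), (104, 48, 29)]
```

```bash
python3 -m handwheel '[{"gripper":0,"travel":[-0.0014,0.0007,0.002],"twist":0},{"gripper":0,"travel":[0,0,0.002],"twist":0},{"gripper":0,"travel":[0,0,0.001],"twist":0},{"gripper":0,"travel":[0,0,0],"twist":0},{"gripper":0,"travel":[0,0,0],"twist":0}]' 60; python3 -m handwheel '[{"gripper":0,"travel":[0,0,0],"twist":0},{"gripper":0,"travel":[0,0,0.002],"twist":0},{"gripper":0,"travel":[0,0,0],"twist":0},{"gripper":0,"travel":[0,0,0],"twist":0}]'
```

```text
time_s: 10.37
ee_pos: [554.5, 160.2, 324.6]
ee_rot: [-180.0, -0.0, 166.2]
force: [0.6, 0.4, -1.9]
gripper_width: 27.0
time_s: 10.7
ee_pos: [554.4, 160.2, 322.6]
ee_rot: [-180.0, -0.0, 166.2]
force: [-0.7, -0.4, -0.9]
gripper_width: 27.3
```

```bash
for i in 1 2 3; do python3 -m handwheel '[{"gripper":0,"travel":[0,0,0.001],"twist":0},{"gripper":0,"travel":[0,0,0.0005],"twist":0},{"gripper":0,"travel":[0,0,0],"twist":0}]'; done
```

```text
time_s: 10.95
ee_pos: [554.5, 160.2, 321.1]
ee_rot: [-180.0, -0.0, 166.2]
force: [0.8, -0.1, -1.1]
gripper_width: 27.3
time_s: 11.2
ee_pos: [554.5, 160.2, 319.6]
ee_rot: [-180.0, -0.0, 166.2]
force: [0.3, -0.9, 0.1]
gripper_width: 27.4
time_s: 11.45
ee_pos: [554.6, 160.2, 318.8]
ee_rot: [180.0, 0.0, 166.2]
force: [-0.5, -1.5, 2.9]
gripper_width: 27.1
```

Contact at TCP z≈319.5 (foot ≈73.9, lid at 74 as expected). Press on.

```bash
for i in 1 2 3; do python3 -m handwheel '[{"gripper":0,"travel":[0,0,0.0005],"twist":0},{"gripper":0,"travel":[0,0,0.0005],"twist":0},{"gripper":0,"travel":[0,0,0],"twist":0}]'; done
```

```text
time_s: 11.7
ee_pos: [554.7, 160.2, 318.1]
ee_rot: [180.0, 0.1, 166.2]
force: [-1.1, -0.1, 5.0]
gripper_width: 27.2
time_s: 11.95
ee_pos: [554.6, 160.2, 316.7]
ee_rot: [180.0, 0.1, 166.2]
force: [0.3, 0.5, -0.5]
gripper_width: 27.4
time_s: 12.2
ee_pos: [554.3, 160.1, 314.5]
ee_rot: [-180.0, -0.1, 166.2]
force: [0.1, 0.2, -1.2]
gripper_width: 27.2
```

```bash
for i in 1 2; do python3 -m handwheel '[{"gripper":0,"travel":[0,0,0.001],"twist":0},{"gripper":0,"travel":[0,0,0.0005],"twist":0},{"gripper":0,"travel":[0,0,0],"twist":0},{"gripper":0,"travel":[0,0,0],"twist":0}]'; done
```

```text
time_s: 12.53
ee_pos: [554.5, 160.2, 313.6]
ee_rot: [-180.0, -0.0, 166.2]
force: [-0.8, -0.2, -1.9]
gripper_width: 27.0
time_s: 12.87
ee_pos: [554.6, 160.2, 312.9]
ee_rot: [180.0, 0.1, 166.2]
force: [-0.8, -0.1, 4.0]
gripper_width: 26.9
```

```bash
python3 -m handwheel '[{"gripper":0,"travel":[0,0,0.001],"twist":0},{"gripper":0,"travel":[0,0,0.001],"twist":0},{"gripper":0,"travel":[0,0,0],"twist":0},{"gripper":0,"travel":[0,0,0],"twist":0}]'; python3 -m handwheel '[{"gripper":0,"travel":[0,0,0.001],"twist":0},{"gripper":0,"travel":[0,0,0.001],"twist":0},{"gripper":0,"travel":[0,0,0],"twist":0},{"gripper":0,"travel":[0,0,0],"twist":0}]'
```

```text
time_s: 13.2
ee_pos: [554.8, 160.2, 312.3]
ee_rot: [179.9, 0.1, 166.2]
force: [-1.8, -1.5, 11.5]
gripper_width: 27.3
time_s: 13.53
ee_pos: [554.8, 160.2, 312.0]
ee_rot: [179.9, 0.2, 166.2]
force: [-3.5, -1.3, 19.3]
gripper_width: 27.0
```

```bash
python3 -m handwheel '[{"gripper":0,"travel":[0,0,0.0015],"twist":0},{"gripper":0,"travel":[0,0,0],"twist":0},{"gripper":0,"travel":[0,0,0],"twist":0}]'; python3 -m handwheel '[{"gripper":0,"travel":[0,0,-0.005],"twist":0},{"gripper":0,"travel":[0,0,-0.005],"twist":0},{"gripper":0,"travel":[0,0,-0.01],"twist":0},{"gripper":0,"travel":[0,0,-0.02],"twist":0},{"gripper":0,"travel":[0,0,-0.025],"twist":0}]'; python3 -m handwheel '[{"gripper":0,"travel":[-0.03,0.01,0],"twist":0},{"gripper":0,"travel":[-0.03,0.01,0],"twist":0},{"gripper":0,"travel":[-0.03,0.01,0],"twist":0},{"gripper":0,"travel":[0,0,0],"twist":0},{"gripper":0,"travel":[0,0,0],"twist":0}]'; python3 - <<'E'
from h import *
S=env.grab_frame("side");W=env.grab_frame("wrist")
r=env.pinpoint("side","lid_top");print([(x["uv"],x["confidence"]) for x in r])
r=env.pinpoint("wrist","tool");print([(x["uv"],x["confidence"]) for x in r])
a=cv2.resize(S["frame"][235:310,250:350],(460,345),interpolation=3);b=cv2.resize(W["frame"][0:300,150:440],(333,345))
save("pics/post.png",np.hstack([a,b]))
K=np.array(S["intrinsics"]);Ti=np.linalg.inv(S["extrinsics"])
for z in(68,74):
  q=K@(Ti@[554.3,160,z,1])[:3];print(z,(q/q[2])[:2])
s=env.state();print(s['ee_pos'],s['ee_rot'],s['force'])
E
```

```text
time_s: 13.78
ee_pos: [554.8, 160.2, 311.7]
ee_rot: [179.9, 0.3, 166.2]
force: [-4.4, -1.7, 26.5]
gripper_width: 27.0
time_s: 14.2
ee_pos: [554.1, 160.1, 370.4]
ee_rot: [-179.9, -0.3, 166.2]
force: [-0.3, 0.3, -2.1]
gripper_width: 27.2
time_s: 14.62
ee_pos: [650.2, 167.8, 370.1]
ee_rot: [-179.9, -0.1, 166.2]
force: [-0.4, 0.3, -1.4]
gripper_width: 27.2
[([362.8, 314.5], 0.85), ([273.7, 333.6], 0.77), ([291.1, 272.3], 0.68)]
[([323.2, 254.3], 0.55)]
68 [294.09923942 272.53260015]
74 [294.08953587 269.71838743]
[648.19688247 167.83903282 371.67976108] [-1.79978405e+02 -6.16728533e-02  1.66214859e+02] [-0.35732049 -0.7662671  -1.92524478]
```

View pics/post.png

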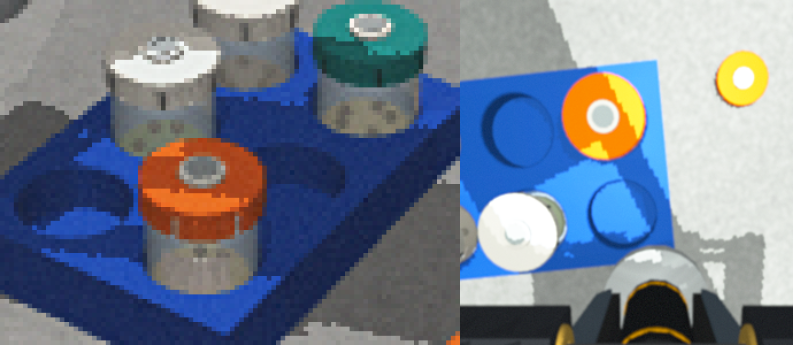

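The orange lid now sits level and lower, at (202,190) in the crop, and the jar is still in its pocket with the neighbours unmoved. Return to the pad.

```bash
for i in 1 2; do python3 -m handwheel '[{"gripper":0,"travel":[0.0062,-0.0356,0],"twist":0},{"gripper":0,"travel":[0.0062,-0.0356,0],"twist":0},{"gripper":0,"travel":[0.0062,-0.0356,0],"twist":0},{"gripper":0,"travel":[0.0062,-0.0356,0],"twist":0},{"gripper":0,"travel":[0.0062,-0.0356,0],"twist":0}]'; done; python3 -m handwheel '[{"gripper":0,"travel":[0.0062,-0.0356,0],"twist":0},{"gripper":0,"travel":[0.0062,-0.0356,0],"twist":0},{"gripper":0,"travel":[0,0,0.03],"twist":0},{"gripper":0,"travel":[0,0,0],"twist":0},{"gripper":0,"travel":[0,0,0],"twist":0}]'
```

```text
time_s: 15.23
ee_pos: [574.6, 1.4, 372.2]
ee_rot: [180.0, 0.0, 166.3]
force: [0.8, -0.4, -1.6]
gripper_width: 27.0
time_s: 15.65
ee_pos: [502.0, -164.0, 372.4]
ee_rot: [180.0, 0.0, 166.2]
force: [1.0, -0.8, -2.0]
gripper_width: 27.1
time_s: 16.07
ee_pos: [473.8, -228.8, 341.2]
ee_rot: [179.9, -0.2, 166.2]
force: [-0.3, 0.6, -1.0]
gripper_width: 27.3
```

Down to foot ≈ 9 mm (TCP ≈ 255), then creep to contact.

```bash
python3 -m handwheel '[{"gripper":0,"travel":[0,0,0.03],"twist":0},{"gripper":0,"travel":[0,0,0.03],"twist":0},{"gripper":0,"travel":[0,0,0.025],"twist":0},{"gripper":0,"travel":[0,0,0],"twist":0},{"gripper":0,"travel":[0,0,0],"twist":0}]'; python3 -m handwheel '[{"gripper":0,"travel":[0,0,0],"twist":0},{"gripper":0,"travel":[0,0,0.002],"twist":0},{"gripper":0,"travel":[0,0,0.001],"twist":0},{"gripper":0,"travel":[0,0,0],"twist":0},{"gripper":0,"travel":[0,0,0],"twist":0}]'
```

```text
time_s: 16.48
ee_pos: [475.4, -228.3, 257.2]
ee_rot: [180.0, -0.1, 166.3]
force: [-0.4, 0.3, 0.6]
gripper_width: 27.5
time_s: 16.9
ee_pos: [475.0, -229.3, 254.4]
ee_rot: [-180.0, 0.1, 166.2]
force: [-0.4, 0.2, -0.4]
gripper_width: 26.9
```

```bash
python3 -m handwheel '[{"gripper":0,"travel":[0,0,0.002],"twist":0},{"gripper":0,"travel":[0,0,0.001],"twist":0},{"gripper":0,"travel":[0,0,0],"twist":0},{"gripper":0,"travel":[0,0,0],"twist":0}]'; for i in 1 2 3; do python3 -m handwheel '[{"gripper":0,"travel":[0,0,0.0007],"twist":0},{"gripper":0,"travel":[0,0,0],"twist":0}]'; done
```

```text
time_s: 17.23
ee_pos: [474.9, -229.3, 250.5]
ee_rot: [180.0, -0.0, 166.2]
force: [0.0, 1.3, -1.4]
gripper_width: 27.5
time_s: 17.4
ee_pos: [474.9, -229.3, 249.9]
ee_rot: [180.0, -0.0, 166.2]
force: [-0.9, -0.7, -1.9]
gripper_width: 26.9
time_s: 17.57
ee_pos: [475.0, -229.3, 249.6]
ee_rot: [180.0, 0.0, 166.2]
force: [-1.2, -0.4, 1.5]
gripper_width: 27.1
time_s: 17.73
ee_pos: [475.0, -229.3, 249.5]
ee_rot: [-180.0, 0.0, 166.2]
force: [-1.6, 1.3, 6.5]
gripper_width: 26.9
```

```bash
python3 -m handwheel '[{"gripper":0,"travel":[0,0,-0.001],"twist":0},{"gripper":0,"travel":[0,0,0],"twist":0},{"gripper":100,"travel":[0,0,0],"twist":0},{"gripper":100,"travel":[0,0,0],"twist":0},{"gripper":100,"travel":[0,0,0],"twist":0}]'; for i in 1 2; do python3 -m handwheel '[{"gripper":100,"travel":[0,0,0],"twist":0},{"gripper":100,"travel":[0,0,0],"twist":0},{"gripper":100,"travel":[0,0,0],"twist":0},{"gripper":100,"travel":[0,0,0],"twist":0}]'; done
```

```text
time_s: 18.15
ee_pos: [475.0, -229.3, 249.5]
ee_rot: [180.0, 0.0, 166.2]
force: [0.6, 0.1, 0.3]
gripper_width: 44.3
time_s: 18.48
ee_pos: [474.9, -229.3, 249.6]
ee_rot: [180.0, 0.0, 166.2]
force: [-0.1, 0.4, 0.7]
gripper_width: 71.1
time_s: 18.82
ee_pos: [474.9, -229.3, 249.6]
ee_rot: [180.0, 0.0, 166.2]
force: [0.2, 0.1, -0.4]
gripper_width: 90.9
```

```bash
python3 -m handwheel '[{"gripper":100,"travel":[0,0,-0.02],"twist":0},{"gripper":100,"travel":[0,0,-0.035],"twist":0},{"gripper":100,"travel":[0,0,-0.04],"twist":0},{"gripper":100,"travel":[0,0,-0.03],"twist":0},{"gripper":100,"travel":[0,0,0],"twist":0}]'; python3 look.py w9 tool tool_mid; python3 - <<'E'
from h import *
S=env.grab_frame("side");T=env.grab_frame("top")
for n in("side","top"): print([(np.round(x["uv"]),round(x["confidence"],2)) for x in env.pinpoint(n,"tool")])
a=S["frame"][150:350,220:460]
a=cv2.resize(a,(480,400),interpolation=3);b=cv2.resize(env.grab_frame("wrist")["frame"][100:400,200:440],(320,400))
save("pics/end.png",np.hstack([a,b]))
E
```

```text
time_s: 19.23
ee_pos: [476.2, -229.9, 381.3]
ee_rot: [-179.8, 0.7, 166.2]
force: [1.4, -0.3, -0.1]
gripper_width: 91.2
19.2833 [ 475.5 -229.6  378.2] [-179.9     0.46  166.2 ] [ 0.   0.1 -0.9] [-0.06 -0.02  0.01] 91.4
tool [321.  207.1] 0.92 z0 [ 475.5 -230.4    0. ] z50 [ 466.6 -228.    50. ] z70 [ 463.  -227.1   70. ]
tool_mid [320.9 217.9] 0.75 z0 [ 485.1 -232.8    0. ] z50 [ 474.8 -230.2   50. ] z70 [ 470.7 -229.1   70. ]
[(array([395., 218.]), 0.66), (array([400., 198.]), 0.44)]
[(array([311., 257.]), 0.6), (array([441., 298.]), 0.53)]
```

View pics/end.png

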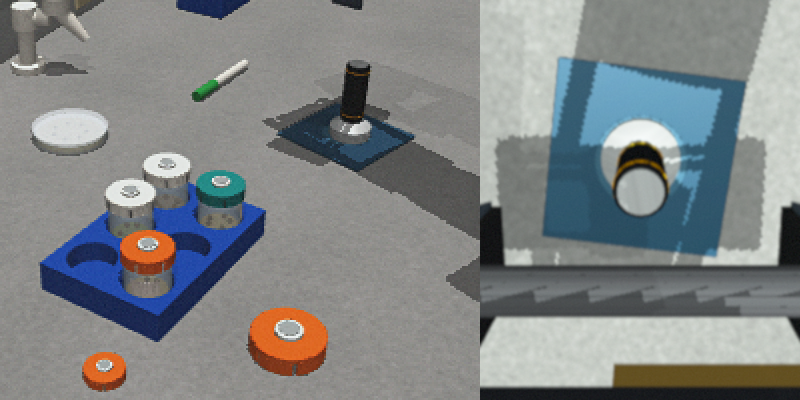

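The tool stands upright in the middle of its pad (355,105), the lid is level on its jar (147,250), and nothing else has moved. I'll let the arm settle and hand the job in.

```bash
python3 -m handwheel '[{"gripper":100,"travel":[0,0,0],"twist":0},{"gripper":100,"travel":[0,0,0],"twist":0}]'; python3 -c "
from workcell import env
print(env.job_done())"
```

```text
time_s: 19.8
ee_pos: [475.0, -229.3, 374.0]
ee_rot: [180.0, -0.1, 166.2]
force: [1.0, 0.2, 0.9]
gripper_width: 91.2
the job is handed in; nothing more can be done
None
```

I pressed the middle-sized orange lid home with the seating tool, stood the tool back on its pad and let go. I handed the job in at about 19.8 s of the 40 s allowed.

**Pressing:** The foot met the lid at about 74 mm above the bench. The lid gave way after about 2 mm and stopped firmly about 6 mm lower, as the task describes. I then held it down with up to about 27 N. I sampled the force only between steps and did not catch the click peak; the highest reading before it gave way was 5 N.

**Last checks:**
- **Lid and jars:** the pictures show the lid level, the jar in its pocket, and the other jars where they were.
- **Tool:** it stands upright near the pad's middle at about (475, −230) mm, within about 2 mm of where it started.
- **Gripper:** it is open and clear above the tool.

**Disagreements:**
- **Foot position:** before contact, the side view put the foot about 2 mm off the lid's centre compared with the wrist view. I corrected about 1.5 mm of that.
- **Lid height:** triangulating from the cameras gave 68–70 mm instead of the expected 74, but contact matched 74.

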